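# Square up the tea tray with a ruler and lay the carton down

### The job

The window sash is going to swing in low over the sill, so tidy up with the wooden ruler: hold it by its rib and use its edge to push the three straggling glasses back on the tray into one straight row against the tray's far rim, then use it to push over the tall tea carton so that it lies on its back on the cork mat. Touch the glasses and the carton with the ruler only, keep the glasses upright, and leave everything else where it stands. Finally lay the ruler down flat on the bare tiles of the sill.

Things in the scene. Friction and masses are not known exactly. Their poses are not given: they have to be found in the camera images.
- tray: Fixed rectangular bamboo tray, 270 (own x) x 450 (own y) mm. Origin: centre of its underside, on the sill. Its own x points away from the robot to the far rim. Floor top 10 mm above the sill; a rim 10 mm wide all round, its top 22 mm above the sill; inside faces of the rim at own x = +/-125 mm and own y = +/-215 mm. A glass against the far rim has its axis at own x = 99 mm.
- glass1_center (a point): One of three equal clear drinking glasses, straight-sided, 52 mm in diameter, 85 mm tall, 100 to 200 g, standing loose on the tray in a ragged row along the tray's y, their walls 25 to 95 mm short of the far rim. Point: its centre, half-way up.
- glass2_center (a point): One of three equal clear drinking glasses, straight-sided, 52 mm in diameter, 85 mm tall, 100 to 200 g, standing loose on the tray in a ragged row along the tray's y, their walls 25 to 95 mm short of the far rim. Point: its centre, half-way up.
- glass3_center (a point): One of three equal clear drinking glasses, straight-sided, 52 mm in diameter, 85 mm tall, 100 to 200 g, standing loose on the tray in a ragged row along the tray's y, their walls 25 to 95 mm short of the far rim. Point: its centre, half-way up.
- ruler_grip (a point): Loose wooden ruler, 130 g, lying flat on the sill to the left or right of the tray: a flat blade 210 (own x) x 60 (own y) x 8 mm with straight long edges on both sides, and on top in its middle an upright rib to hold it by, 60 mm long (own x), 14 mm thick (own y), rising 34 mm above the blade (42 mm above the blade's underside). Point: on the middle of the ruler, 21 mm above the blade's underside; own x along the blade, own z up.
- mat: Fixed cork mat on the sill, on the other side of the tray from the ruler, 200 (own x) x 110 (own y) x 10 mm thick. Origin: centre of its underside. Its own x points away from the robot. Its near edge (own x = -100 mm) blocks the foot of the carton.
- carton_center (a point): Tall loose closed tea carton, 70 deep (own x) x 90 wide (own y) x 190 mm tall, 140 to 280 g, weight evenly spread, standing on the tiles with its back (own +x face) 1 to 5 mm from the near edge of the cork mat and parallel to it within 2 degrees; its front faces the robot. Pushed high on its front towards the mat, it pivots over the mat's edge and past about 20 degrees falls by itself onto the mat. Point: its centre, half-way up.
- teapot: Small stainless teapot on one end of the tray beside the row, body 84 mm in diameter, 98 mm tall, spout towards the robot and handle away from it, 132 mm over both. Origin: centre of its underside. Bystander.
- jar: Glass jar with a metal twist cap on the other end of the tray, 66 mm in diameter, 95 mm tall. Origin: centre of its underside. Bystander.
- dish: Small white ceramic dish in a near corner of the tray, 68 mm in diameter, 24 mm tall. Origin: centre of its underside. Bystander.
- timer: Round steel timer with a turning knob on top, in the other near corner of the tray, 62 mm in diameter, 48 mm tall. Origin: centre of its underside. Bystander.
- tin: Round metal tin, 74 mm in diameter, 108 mm tall, on the sill beyond the tray. Origin: centre of its underside. Bystander.
- mug: White mug, 76 mm in diameter, 85 mm tall, on the sill beyond the tray. Origin: centre of its underside. Bystander.
Not all that is in view belongs to the job. Leave any blue or yellow look-alike of the part that bears glass2_center alone.

How it is judged (in metres and radians):
On the way, in this order (a step that is already met when the one before it is completed fails the run):
1. the three glasses stand upright in one row against the tray's far rim, the carton still standing (x of glass1_center in the frame of tray between 0.092 and 0.106 m and x of glass2_center in the frame of tray between 0.092 and 0.106 m and x of glass3_center in the frame of tray between 0.092 and 0.106 m and angle between each of glass1_center, glass2_center, glass3_center, carton_center's own z axis and vertical below 0.1 rad and z of each of glass1_center, glass2_center, glass3_center in the frame of tray below 0.06 m), for 0.2 s.
2. the carton lies on its back on the cork mat (angle between carton_center's own x axis and vertical above 3 rad and x of carton_center in the frame of mat between -0.06 and 0.06 m and y of carton_center in the frame of mat between -0.04 and 0.04 m and height (world z) of carton_center below 0.055 m), for 0.2 s.
At the end, for the whole second after the job is handed in: Glasses upright on the tray, each wall within 7 mm of the far rim; carton on its back (within 8 degrees) on the cork mat, its centre within 60 mm of the mat's centre along it and 40 mm across; ruler flat on the tiles, not on tray or mat (all of step 2 and x of glass1_center in the frame of tray between 0.092 and 0.106 m and x of glass2_center in the frame of tray between 0.092 and 0.106 m and x of glass3_center in the frame of tray between 0.092 and 0.106 m and angle between each of glass1_center, glass2_center, glass3_center's own z axis and vertical below 0.1 rad and z of each of glass1_center, glass2_center, glass3_center in the frame of tray below 0.06 m and height (world z) of ruler_grip below 0.026 m and angle between ruler_grip's own z axis and vertical below 0.08 rad); the robot touches nothing.
It fails at once if the gripper or arm touches a glass or the carton (contact force between any of the fingers, the arm and glass1 above 0.5 N or contact force between any of the fingers, the arm and glass2 above 0.5 N or contact force between any of the fingers, the arm and glass3 above 0.5 N or contact force between any of the fingers, the arm and carton above 0.5 N).
It fails at once if a glass is tipped (angle between any of glass1_center, glass2_center, glass3_center's own z axis and vertical above 0.5 rad).
It fails at once if a bystander is moved by more than 20 mm or tipped (distance of any of teapot, jar, dish, timer, tin, mug from where it was at the start of the episode above 0.02 m or angle between any of teapot, jar, dish, timer, tin, mug's own z axis and vertical above 0.5 rad).
It also fails if it takes over 72 s, if anything falls off the work surface, if the arm or the gripper's body presses on something with over 40 N, if the wrist force passes 120 N, or if a joint passes its speed limit or range.

### The arm

A 6-joint arm with a two-finger parallel gripper is mounted at the origin on the work surface. World frame = base frame: x ahead of the robot, y to its left, z up, the work surface at z = 0. Lengths are in m, angles in degrees, forces in N, time in s.
With the tool pointing down it reaches from about 0.325 to 0.775 m from the base axis. Payload 5.5 kg.
Tool frame: the origin (TCP) lies at the centre of the arm's flange, where the gripper is bolted on; the fingertips stand 182 mm ahead of it and the grasp point (between the pads) lies 163 mm ahead of it; z points along the fingers, y is the direction in which the jaws open and shut (so a half turn about z gives the same grasp; the last joint's range is limited). The gripper opens to 88 mm and grips with 3 to 60 N. Pads are 20 mm wide; open, the fingers measure 115 mm over their backs; the gripper's body (75 mm by 178 mm) begins 61 mm behind the grasp point.
Start: joints at [-77.962, 5.22, 70.514, -0, 104.267, -3.249], TCP at [0.158, -0.579, 0.405] pointing down, gripper open.
Joint ranges: [-164.24, 164.24], [-49.07, 125.15], [9.68, 141.18], [-86.29, 266.29], [3.28, 154.24], [-151.56, 151.56]. Speed limits (degrees/s): [147.25, 147.25, 172.46, 180, 180, 180].

### API

Orientations are given as [roll, pitch, yaw] about the fixed x, y, z axes, in that order (R = Rz(yaw) Ry(pitch) Rx(roll)).
In Python, from station import r gives the robot as it stands. The module is installed in compiled form; this text tells all that it offers. Calls block until the motion is done:
- r.reach(position, orientation): joint-space move of the TCP to a pose.
- r.servo_line(position, rotation=None, speed=0.15): straight line of the TCP; rotation=None keeps the orientation; speed is the mean speed in m/s.
- r.move_joints(angles): joint-space move.
- r.let_go() and r.grab(squeeze=None): open the fingers fully, or close them until they stop; squeeze is the grip in N (None keeps the last).
- r.wait(seconds).
- r.inverse_kinematics(position, orientation): joint angles nearest the present ones, or None.
- r.sense(): the state.
- r.snapshot(name): name is "scene" or "top" or "wrist"; returns a dict with "frame" (384x512x3 uint8, red, green, blue), "fx", "fy", "cx", "cy" (pixels), "R" (3x3) and "t" (3): a world point X has camera coordinates R X + t. Camera axes: x right, y down, z forward; pixel columns grow to the right and rows downward; lengths in m; the calibration is good to about 2 mm. A picture is of the moment at which its call begins. There is no depth.
A pose or a line that the arm cannot do raises r.IKError and nothing moves.
- r.hand_in(): hands the job in, once; it reports no verdict.
The state is a dict: "clock": time; "joints": joint angles; "joint_vel": joint speeds; "joint_torque": joint torques, N m; "tcp_pos": TCP position; "orientation": TCP orientation; "contact_force": force on the tool from outside, world axes, zero at the start; "torque": the same for the moment, N m; "opening": finger opening in m.
Only numpy, scipy, OpenCV 4.12 (cv2) and the standard library are available. Lean on these libraries where they do the work, as an engineer would, in place of code of your own. Each camera call takes 0.05 s, during which the arm holds its last target. There are 200 camera calls.

## Working session

There is one attempt and no reset: what is moved stays moved. The work goes in short steps, each a Python script; the robot and the scene stay as the last script left them, time stands still between calls to the robot, and variables do not carry over. Pictures are saved under pics/ and viewed, about 8 in all and at most 12, crops included, and the job is handed in when it is done.

```bash
mkdir -p pics
python3 - <<'E'
from station import r
import cv2,numpy as np
for n in("scene","top"):
    s=r.snapshot(n); f=s["frame"]; np.savez(n,**s)
    cv2.imwrite(f"pics/{n}0.png",cv2.resize(f[:,:,::-1],(800,600),interpolation=cv2.INTER_CUBIC))
    R=s["R"];print(n,s["fx"],s["cx"],s["cy"],"cam",-np.array(R).T@s["t"]);print(np.round(R,3))
print(r.sense())
E
```

```text
scene 473.97741901541355 253.15541855280281 183.4637672036862 cam [1.67882313 0.2079568  1.24302013]
[[-0.202  0.979  0.008]
 [ 0.706  0.151 -0.692]
 [-0.679 -0.134 -0.722]]
top 480.7800138945982 246.8019368993734 188.551612424694 cam [0.40660606 0.00401861 1.63927149]
[[-0.018 -1.     0.001]
 [-0.991  0.018 -0.13 ]
 [ 0.13  -0.003 -0.991]]
{'clock': 0.1, 'joints': array([-7.79616125e+01,  5.25858734e+00,  7.05753883e+01,  9.55920633e-04,
        1.04267840e+02, -3.24889794e+00]), 'joint_vel': array([-5.60896851e-02, -1.18644010e-01, -1.87619691e-01, -5.10488469e-05,
       -6.24448574e-02, -5.02763720e-02]), 'joint_torque': array([ 3.04103327e-03, -4.47857881e+01, -4.07569242e+01,  7.02050747e-02,
        2.84142100e-02, -1.25118336e-04]), 'tcp_pos': array([ 0.1582038 , -0.57881587,  0.40361782]), 'orientation': array([-1.79898401e+02, -6.69560972e-03,  1.52875142e+01]), 'contact_force': array([-0.91022377,  0.08208543, -0.12945089]), 'torque': array([0.01769526, 0.03830034, 0.03472969]), 'opening': 0.08767328411112535}
```

View pics/top0.png

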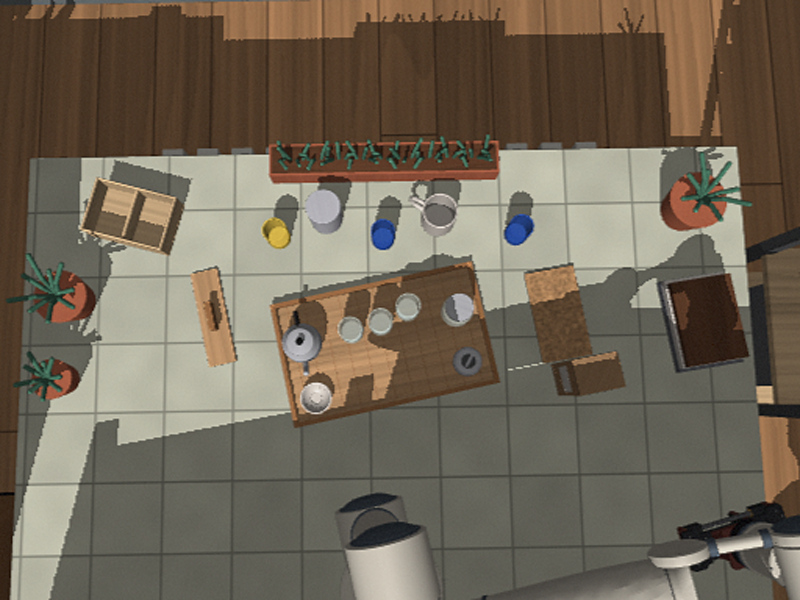

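View pics/scene0.png

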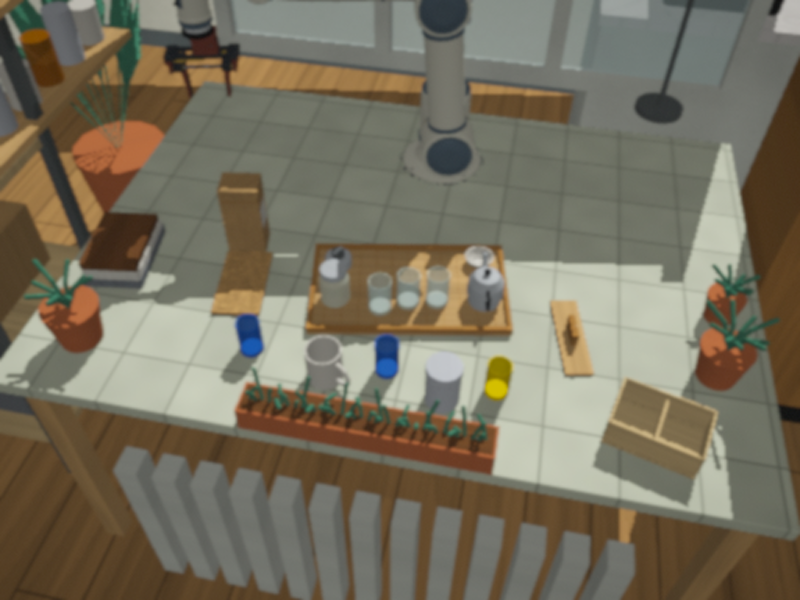

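The top view shows the tray (corners about (274,303), (472,263), (498,382), (296,426)). The glasses are at (350,330), (380,321) and (408,306). The ruler is on the left at about (213,316), and the mat and carton are on the right at about (558,315) and (600,372). The blue and yellow look-alikes stand beyond the tray. The scene view shows the same layout.

```bash
cat > h.py <<'E'
import numpy as np,cv2
def ray(s,uv,z,scale=1.0):
    """pixel(s) (in image enlarged by scale) -> world points on plane z"""
    uv=np.atleast_2d(np.array(uv,float)); uv=(uv+.5)/scale-.5
    d=np.c_[(uv[:,0]-s["cx"])/s["fx"],(uv[:,1]-s["cy"])/s["fy"],np.ones(len(uv))]@np.array(s["R"])
    c=-np.array(s["R"]).T@np.array(s["t"])
    return c+d*((z-c[2])/d[:,2])[:,None]
E
python3 - <<'E'
from h import *
s=np.load("top.npz")
P=lambda n,l,z:print(n,np.round(ray(s,l,z,1.5625)[:,:2],4).tolist())
P("tray FL FR NR NL",[(274,303),(472,263),(498,382),(296,426)],.022)
P("mat FL FR NR NL",[(525,272),(574,264),(592,352),(541,363)],.01)
P("ruler",[(192,271),(216,266),(237,360),(211,366)],.008)
P("rib",[(211,291),(216,329)],.042)
P("glass",[(350,329),(380,321),(408,306)],.095)
P("teapot",[(301,342)],.09);P("jar",[(458,309)],.095);P("dish",[(316,397)],.024);P("timer",[(467,361)],.048)
P("tin",[(323,209)],.108);P("mug",[(439,213)],.085)
P("carton top",[(575,360),(617,353),(625,386),(580,393)],.19)
P("carton bottomNL,FL",[(557,395),(553,363)],0)
E
```

```text
tray FL FR NR NL [[0.6056, 0.2417], [0.6858, -0.1904], [0.4268, -0.2375], [0.3417, 0.1947]]
mat FL FR NR NL [[0.6658, -0.3076], [0.6817, -0.4161], [0.4878, -0.4454], [0.4661, -0.3338]]
ruler [[0.6814, 0.4241], [0.6916, 0.3715], [0.4844, 0.3237], [0.4724, 0.3798]]
rib [[0.6314, 0.374], [0.5495, 0.3623]]
glass [[0.5398, 0.0743], [0.5553, 0.0122], [0.5854, -0.0462]]
teapot [[0.5152, 0.1759]]
jar [[0.5773, -0.1495]]
dish [[0.402, 0.1517]]
timer [[0.4717, -0.1698]]
tin [[0.7908, 0.1271]]
mug [[0.7835, -0.1165]]
carton top [[0.4641, -0.3622], [0.4761, -0.4438], [0.4127, -0.4555], [0.401, -0.3686]]
carton bottomNL,FL [[0.3969, -0.3674], [0.466, -0.362]]
```

Run:
```python
from station import r
from h import *
def snap(n):
    s=r.snapshot("wrist"); np.savez(n,**s); return s["frame"]
a=r.sense()
r.servo_line([a["tcp_pos"][0],a["tcp_pos"][1],.47],speed=.2)
r.reach([.42,-.41,.50],[180,0,98]); f0=snap("wc")
r.reach([.46,0,.50],[180,0,100.5]); f1=snap("wt")
r.reach([.58,.374,.42],[180,0,12.5]); f2=snap("wr")
cv2.imwrite("pics/w1.png",cv2.resize(np.hstack([f1,f0])[:,:,::-1],(800,300),interpolation=cv2.INTER_AREA))
cv2.imwrite("pics/w2.png",cv2.resize(f2[:,:,::-1],(800,600)))
b=r.sense();print(b["clock"],b["tcp_pos"],b["orientation"],b["joints"])
for n in("wc","wt","wr"):
    s=np.load(n+".npz");print(n,-s["R"].T@s["t"],s["R"][2])
```

```text
5.2917 [0.5802811  0.37319041 0.42056218] [-1.79999317e+02 -4.19936508e-02  1.24610677e+01] [ 2.99240665e+01  2.00772324e+01  5.18900754e+01 -1.25644805e-02
  1.07992429e+02  1.07459113e+02]
wc [ 0.40954938 -0.34187899  0.47858894] [ 0.03375937 -0.25544644 -0.96623363]
wt [0.44707306 0.06747447 0.47947669] [ 0.04633231 -0.25478515 -0.96588708]
wr [0.64864212 0.38750652 0.40000676] [-0.2519588  -0.05634897 -0.96609604]
```

View pics/w1.png

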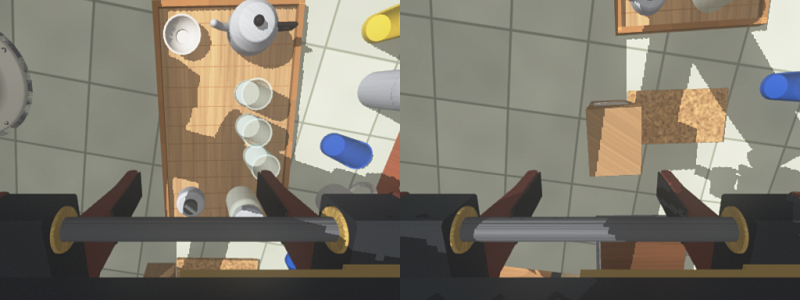

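View pics/w2.png

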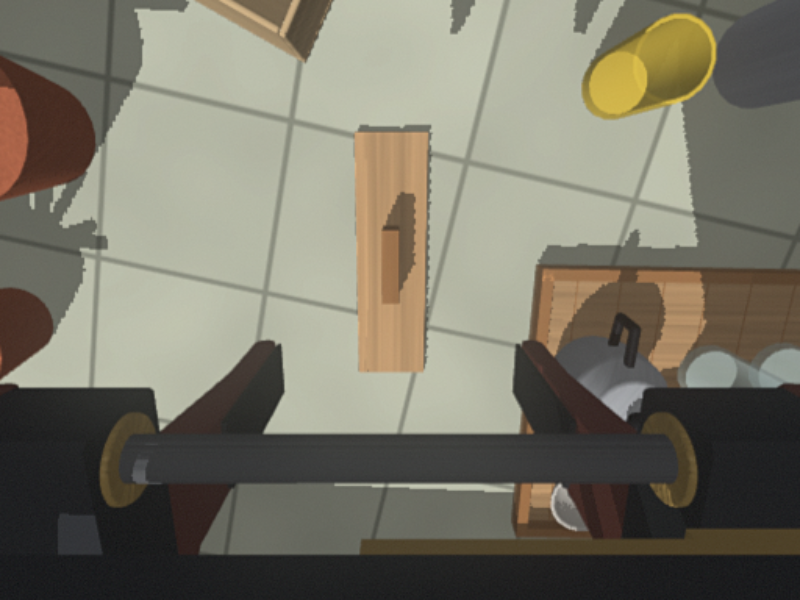

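Wrist views: the ruler is in clear view, with blade corners at (356,132), (430,131), (424,371), (361,371) and the rib top centred near (390,265). The tray shows the three glass rims near (253,93), (254,131) and (262,160). The carton top is at about (615,142), with the mat beyond it.

Run:
```python
from h import *
s=np.load("wr.npz")
c=ray(s,[(356,132),(430,131),(424,371),(361,371)],.008,1.5625);print(c.round(4)[:,:2].tolist(),c.mean(0))
d=c[0]+c[1]-c[2]-c[3];print("yaw",np.degrees(np.arctan2(d[1],d[0])),np.linalg.norm(d)/2)
print("rib",ray(s,[(382,228),(399,228),(399,303),(382,303)],.042,1.5625).round(4)[:,:2].tolist())
s=np.load("wc.npz")
k=.78125
print("carton",ray(s,[(642-400,108),(642-400,175),(589-400,177),(587-400,107)],.19,k).round(4)[:,:2].tolist())
print("mat",ray(s,[(729-400,89),(724-400,142),(642-400,144)],.01,k).round(4)[:,:2].tolist())
# crops for tray
t=np.load("wt.npz")["frame"][0:250,190:420]; q=np.load("wc.npz")["frame"][80:250,220:450]
im=np.full((500,920,3),0,np.uint8); im[:,:460]=cv2.resize(t,(460,500)); im[:340,460:]=cv2.resize(q,(460,340))
cv2.imwrite("pics/c1.png",cv2.resize(im[:,:,::-1],(800,435)))
```

```text
[[0.675, 0.4279], [0.6886, 0.3699], [0.4846, 0.3265], [0.472, 0.3832]] [0.58005804 0.37687302 0.008     ]
yaw 12.193452315516494 0.2082521870215475
rib [[0.6082, 0.3912], [0.6111, 0.3783], [0.5522, 0.3652], [0.5493, 0.3787]]
carton [[0.4654, -0.3583], [0.4818, -0.4455], [0.4119, -0.4582], [0.3977, -0.3664]]
mat [[0.6633, -0.3086], [0.6831, -0.4141], [0.5141, -0.4419]]
```

View pics/c1.png

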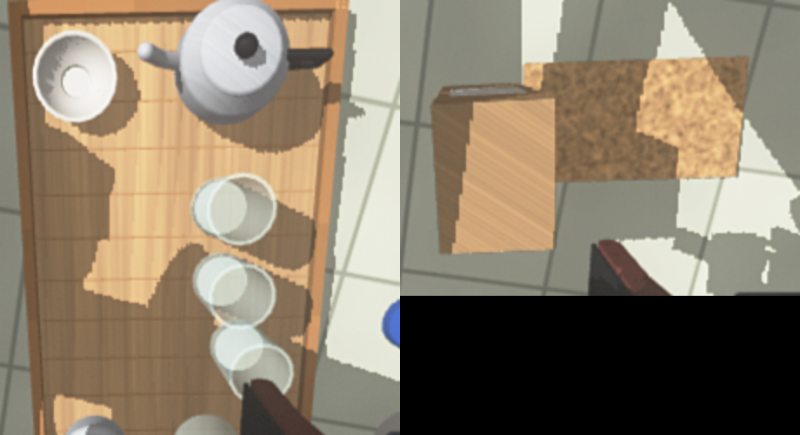

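The crop shows the glass rims (large circles) at about (240,209), (242,295) and (262,373), with the far rim's inner edge running from (333,20) to (308,340). The carton top corners are (555,97), (553,248), (440,253) and (433,103), and the mat's far corners are (747,57) and (737,177).

Run:
```python
from h import *
t=np.load("wt.npz");q=np.load("wc.npz")
N=lambda l,ox,oy,x0:[(ox+.575*(x-x0),oy+.575*y) for x,y in l]
W=lambda n,s,l,z:print(n,ray(s,l,z)[:,:2].round(4).tolist())
W("rims",t,N([(240,209),(242,295),(262,373)],190,0,0),.095)
W("bases",t,N([(220,208),(220,280),(240,350)],190,0,0),.012)
W("far rim outer",t,N([(348,10),(328,345)],190,0,0),.022)
W("far rim inner top",t,N([(333,20),(308,340)],190,0,0),.022)
W("near rim outer",t,N([(10,10),(32,400)],190,0,0),.022)
W("left rim outer",t,N([(10,0),(345,-8)],190,0,0),.022)
W("teapot",t,N([(246,45)],190,0,0),.105)
W("carton",q,N([(555,97),(553,248),(440,253),(433,103)],220,80,400),.19)
W("mat far",q,N([(747,57),(737,177),(556,182),(524,65)],220,80,400),.01)
```

```text
rims [[0.5403, 0.075], [0.5574, 0.0132], [0.5886, -0.0451]]
bases [[0.5428, 0.0742], [0.5579, 0.0115], [0.5925, -0.0507]]
far rim outer [[0.6046, 0.2408], [0.6689, -0.0285]]
far rim inner top [[0.595, 0.2319], [0.6492, -0.0272]]
near rim outer [[0.3413, 0.1924], [0.4052, -0.1331]]
left rim outer [[0.3404, 0.1993], [0.5986, 0.2525]]
teapot [[0.5161, 0.1776]]
carton [[0.4642, -0.3559], [0.4795, -0.4441], [0.4127, -0.4567], [0.3974, -0.3685]]
mat far [[0.6601, -0.3071], [0.6813, -0.4141], [0.5138, -0.4423], [0.4659, -0.3409]]
```

Run:
```python
from station import r
from h import *
r.reach([.580,.3775,.30],[180,0,12.2])
r.servo_line([.580,.3775,.194],speed=.1)
r.grab(40)
a=r.sense();print(a["clock"],a["opening"],a["tcp_pos"],a["contact_force"])
r.servo_line([.580,.3775,.38],speed=.2)
r.reach([.478,-.003,.38],[180,0,101])
a=r.sense();print(a["clock"],a["opening"],a["tcp_pos"],a["orientation"],a["contact_force"])
s=r.snapshot("wrist");np.savez("wg",**s)
o=r.snapshot("top");np.savez("tg",**o)
im=np.zeros((384,800,3),np.uint8); im[:300,:400]=cv2.resize(s["frame"],(400,300)); im[:,400:]=o["frame"][130:322,140:340].repeat(2,0).repeat(2,1)
cv2.imwrite("pics/g.png",im[:,:,::-1])
```

```text
8.175 0.013679515252964273 [0.57997758 0.37756753 0.19400222] [ 0.39612677  0.98976318 -0.99733189]
11.125 0.013708007705336074 [ 0.47812859 -0.00274809  0.37984773] [-1.79990703e+02 -8.75648244e-03  1.00993553e+02] [ 0.39400685  0.33929415 -1.5247677 ]
```

View pics/g.png

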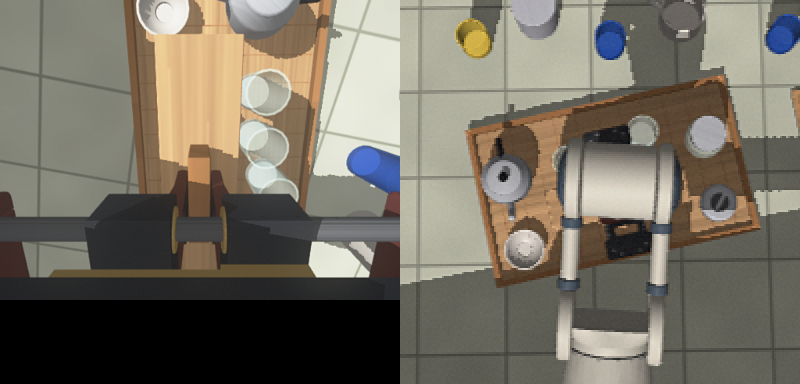

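Grasp is good: the ruler is held level, parallel to the tray, with the blade end at (156–243, 35). Now lowering it and pushing with force checks.

Run:
```python
from station import r
from h import *
e=ray(np.load("wg.npz"),[(156,35),(243,35)],.194,.78125);print("blade end",e.round(4).tolist(),"expect mid",np.array([.478,-.003])+.105*np.array([-.191,.982]))
th=np.radians(11);ex=np.array([np.cos(th),np.sin(th)]);ey=np.array([-ex[1],ex[0]])
C=np.array([.515,.002])
P=lambda x,z:list(C+x*ex+.002*ey)+[z]
r.servo_line(P(-.037,.30),speed=.2)
r.servo_line(P(-.037,.214),speed=.1)
f=lambda:r.sense()["contact_force"]
f0=f();print(f0,r.sense()["tcp_pos"])
r.servo_line(P(.030,.214),speed=.04);print("push",f()-f0)
x=.030
while x<.0455:
    x+=.002; r.servo_line(P(x,.214),speed=.03)
    g=-(f()-f0)[:2]@ex;print(round(x,4),round(g,2),np.round(f()-f0,1))
    if g>7:break
r.servo_line(P(x-.06,.214),speed=.12)
r.servo_line(P(x-.06,.40),speed=.2)
r.reach(list(np.array([.42,-.20]))+[.44],[180,0,100])
s=r.snapshot("top");np.savez("t2",**s);w=r.snapshot("scene")
print(r.sense()["clock"],r.sense()["tcp_pos"],r.sense()["opening"])
cv2.imwrite("pics/t2.png",cv2.resize(np.hstack([s["frame"][130:322,140:340],w["frame"][120:312,180:380]])[:,:,::-1],(800,384),interpolation=cv2.INTER_CUBIC))
```

```text
blade end [[0.4301, 0.0929, 0.194], [0.4863, 0.1039, 0.194]] expect mid [0.457945 0.10011 ]
[-0.61195144  0.15948335 -1.17301787] [ 0.47860979 -0.00311126  0.2148712 ]
push [-2.58853385 -0.28357689  0.78763597]
0.032 0.98 [-1.  -0.  -0.6]
0.034 1.18 [-1.2  0.  -0.7]
0.036 0.71 [-0.7 -0.4 -0.8]
0.038 0.21 [-0.2 -0.3 -1.1]
0.04 0.48 [-0.4 -0.6 -0.9]
0.042 1.06 [-1.  -0.6 -0.6]
0.044 2.75 [-2.5 -1.3  0.8]
0.046 11.6 [-11.4  -2.4   5.1]
19.325 [ 0.42065585 -0.19899774  0.4392411 ] 0.014131387335340506
```

View pics/t2.png

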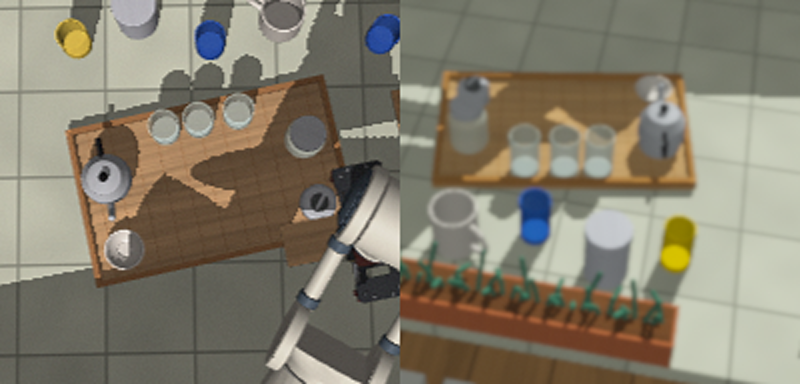

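The row looks straight against the far rim, with rims at (164,126), (198,119) and (237,111). I'll check that numerically against the tray frame.

Run:
```python
from h import *
s=np.load("t2.npz")
th=np.radians(11);ex=np.array([np.cos(th),np.sin(th)]);ey=np.array([-ex[1],ex[0]])
p=ray(s,[(140+x/2,130+y/2) for x,y in[(164,126),(198,119),(237,111)]],.095)[:,:2]-[.515,.002]
print((p@ex).round(4),(p@ey).round(4),"yaw of row",np.degrees(np.arctan2(-(p[0]-p[2])[0],(p[0]-p[2])[1])))
# far rim outer-edge: corners seen
q=ray(s,[(140+x/2,130+y/2) for x,y in[(68,130),(324,76)]],.022)[:,:2]-[.515,.002];print((q@ex).round(4))
c=s["frame"][165:215,200:290];cv2.imwrite("pics/t3.png",cv2.resize(c[:,:,::-1],(792,440),interpolation=cv2.INTER_CUBIC))
```

```text
[0.0946 0.0943 0.0939] [ 0.0606  0.0045 -0.0601] yaw of row 10.689353965819807
[0.1312 0.1314]
```

View pics/t3.png

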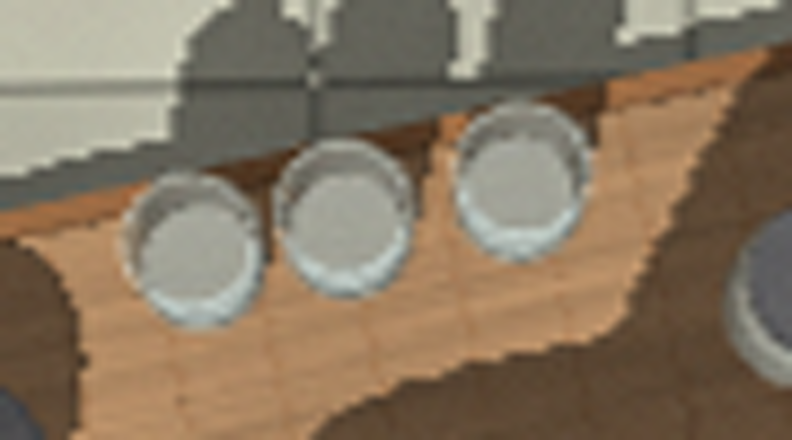

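All three glasses are equally close to the rim: 0.094 measured, plus a 3.7 mm bias seen on the rim itself, gives about 0.098. Now the carton.

Run:
```python
from station import r
from h import *
th=np.radians(10);ex=np.array([np.cos(th),np.sin(th)])
C=np.array([.4385,-.4063])
P=lambda x,z:list(C+x*ex)+[z]
r.servo_line(P(-.09,.44),[180,0,100],speed=.2)
r.servo_line(P(-.09,.349),speed=.12)
f=lambda:r.sense()["contact_force"]
f0=f()
for x in(-.07,-.055,-.04,-.025,-.012):
    r.servo_line(P(x,.349),speed=.06);print(x,(f()-f0).round(1))
r.wait(1)
r.servo_line(P(-.06,.349),speed=.12)
r.servo_line(P(-.06,.42),speed=.2)
s=r.snapshot("top");np.savez("t4",**s);w=r.snapshot("scene")
print(r.sense()["clock"],r.sense()["opening"])
cv2.imwrite("pics/t4.png",cv2.resize(np.hstack([s["frame"][130:322,200:430],w["frame"][80:272,100:330]])[:,:,::-1],(800,334),interpolation=cv2.INTER_CUBIC))
```

```text
-0.07 [ 1.2  0.6 -1.2]
-0.055 [ 0.7  0.1 -0.9]
-0.04 [ 0.   0.5 -1.1]
-0.025 [-0.5  0.   0.1]
-0.012 [ 0.   0.7 -1.1]
25.7583 0.013537974919398385
```

View pics/t4.png

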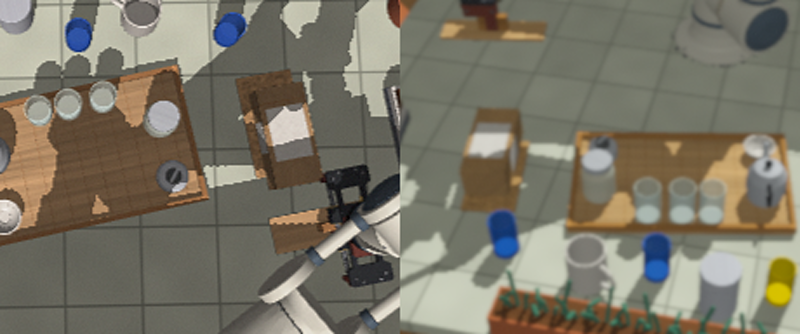

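The carton lies on the mat with its label up, and the glasses are unchanged. Laying the ruler back on the tiles where it was.

Run:
```python
from station import r
from h import *
s=np.load("t4.npz")
c=ray(s,[(200+x/1.739,130+y/1.739) for x,y in[(250,84),(303,78),(321,178),(269,188)]],.078)[:,:2]
ex=np.array([.985,.174]);ey=np.array([-.174,.985]);d=c.mean(0)-[.572,-.378];print("carton in mat",d@ex,d@ey,c.round(3).tolist())
a=r.sense()["tcp_pos"]
r.servo_line([a[0],a[1],.45],speed=.2)
r.reach([.46,0,.45],[180,0,100])
r.reach([.58,.3775,.36],[180,0,12.2])
r.servo_line([.58,.3775,.215],speed=.15)
f0=r.sense()["contact_force"]
z=.200
r.servo_line([.58,.3775,z],speed=.05)
while z>.191:
    z-=.0015; r.servo_line([.58,.3775,z],speed=.03)
    if (r.sense()["contact_force"]-f0)[2]>4: break
print("z",z,r.sense()["contact_force"]-f0)
r.let_go(); r.wait(.3)
r.servo_line([.58,.3775,.40],speed=.15)
r.reach([.42,.30,.45],[180,0,60])
s=r.snapshot("top");w=r.snapshot("scene")
print(r.sense()["clock"],r.sense()["opening"])
cv2.imwrite("pics/t5.png",cv2.resize(np.hstack([s["frame"][110:310,90:430],w["frame"][100:300,120:460]])[:,:,::-1],(800,235),interpolation=cv2.INTER_CUBIC))
```

```text
carton in mat -0.02402676982236944 -0.0008346476542577756 [[0.64, -0.32], [0.65, -0.421], [0.461, -0.444], [0.444, -0.347]]
z 0.1925 [-2.18367208 -2.65336442  5.51131367]
36.225 0.08764364487750381
```

View pics/t5.png

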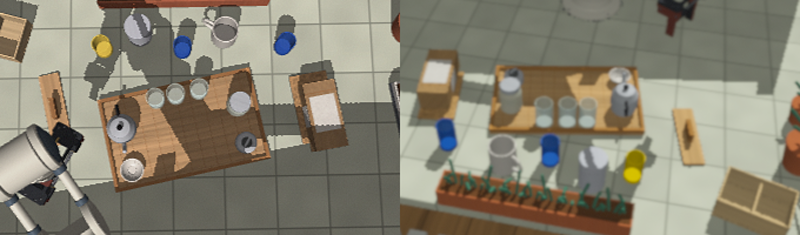

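The final view shows the ruler flat on the tiles at about (55,102), the glasses in a row, the carton on its back, and nothing else visibly moved.

```bash
python3 -c "
from station import r
r.wait(.3); print(r.hand_in(), r.sense()['clock'])"
```

```text
the job is handed in; nothing more can be done
the job is handed in; nothing more can be done
```

The job is handed in, and every check I made before that passed; `hand_in` gives no verdict. The robot clock stood at about 36 s of the 72 s allowed.

- **Glasses:** I held the ruler by its rib and pushed the three glasses together until the push force rose to 11.6 N, which means they were up against the far rim. In the top view they sit at tray x = 0.094 m each. The far edge of the tray reads 3.7 mm short in that same view, so the true value is about 0.098 m (allowed 0.092 to 0.106). All three are upright.
- **Carton:** The ruler's edge, set high on its front, tipped it onto the mat, and it lies label up. Its centre measures about 24 mm from the mat's centre along it and 1 mm across. This comes from hand-picked corners, so it is rough; the limits are 60 and 40 mm.
- **Ruler:** It is back on the bare tiles where it started. I lowered it until the force showed contact with the sill, then opened the fingers and moved the arm clear. It looks flat in the last pictures.
- **Everything else:** Nothing else looks moved in the last pictures; I judged this by eye only. No check failed.

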